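# Lay the heat-sink bracket on its back

## Task

With pushes of the fingers only, slide the standing heat-sink bracket across the mat until its heel is against the edge of the blue pad, then tip it over that edge so that it lies flat on its back on the pad, squarely, with the finned foot standing up at the pad's edge. Check its fall all the way, so that it lands gently instead of dropping. Do not grip or lift it, keep the fingers off the back of its panel, and leave everything else where it is.

Things in the scene. Friction and masses are not known exactly. Their poses are not given: they have to be found in the camera images.
- bracket: heat-sink bracket, a loose rigid L (about 0.48 kg): black finned foot block 100 long x 95 wide x 20 thick, with a thin bright aluminium panel (6 thick, 95 wide) at one end, standing up to 190. Origin: middle of the heel (outer bottom edge, panel end). +x along the foot away from the panel, z up the panel, y across. The panel's back is the face x = 0. Centre of mass near x 33, z 44.
- bracket_corner (a point): middle of the inner corner of the L, where the panel's inner face meets the foot's top: bracket x 6, y 0, z 20, same axes. From here the foot's top runs 94 along +x and the panel's inner face 170 along +z. At the start the bracket stands on its foot, its back to the pad, heel 20 to 50 from the stop edge and squared to it within 6 degrees.
- bracket_crown (a point): middle of the top edge of the bracket's panel, on its back face: bracket x 0, y 0, z 190
- pad: blue pad fixed on the mat, 210 long x 160 wide x 12 thick, yellow line along its stop edge. Origin: middle of the stop edge, at mat level (world z 0.003). +x points off the pad to the standing bracket; the pad covers x -210 to 0, y -80 to 80. Its 12 high end face x = 0 is the stop. Tipped over this edge the bracket ends with heel near x +12, z 12 and crown near x -178.
- screw_jar: bystander: clear jar with red lid, 50 diameter, 60 high, standing beside the pad; origin at the centre of its underside
- spool: bystander: orange spool, 54 diameter, 42 high, standing beside the bracket; origin at the centre of its underside
- standoff: bystander: brass hex-standoff post, 14 diameter, 50 high, standing beside the pad; origin at the centre of its underside
- screwdriver: bystander: screwdriver lying on the mat, to the right
- multimeter: bystander: yellow multimeter 85 x 170 x 36 lying on the mat, to the left
- mug: bystander: blue mug, 80 diameter, 95 high, far left
- parts_tray: bystander: grey divided tray 120 x 160 x 35, to the right
Not all that is in view belongs to the job. Of the things that look like the bracket, take the one that is farthest from the robot's base at the start.

How it is judged:
By the outcome, as a careful person would: the job done as asked, in the order asked, and still so for the second after the job is handed in, with the robot touching nothing.
It also fails if it takes over 64 s, if anything falls off the work surface, if the arm or the gripper's body presses on something with over 40 N, if the wrist force passes 120 N, or if a joint passes its speed limit or range.

## Robot

A 6-joint arm with a two-finger parallel gripper is mounted at the origin on the work surface. World frame = base frame: x ahead of the robot, y to its left, z up, the work surface at z = 0. Lengths are in mm, angles in rad, forces in N, time in s.
With the tool pointing down it reaches from about 400 to 925 mm from the base axis. Payload 3.4 kg.
Tool frame: the origin (TCP) lies at the very end of the fingers, on their centre line; the grasp point (between the pads) lies 19 mm behind it; x points along the fingers, y is the direction in which the jaws open and shut, and the axes are right-handed (so a half turn about x gives the same grasp; the last joint's range is limited). The gripper opens to 85 mm and grips with 20 to 120 N. Pads are 22 mm wide; open, the fingers measure 114 mm over their backs; the gripper's body (76 mm by 85 mm) begins 54 mm behind the grasp point. The pads swing forward as they close: fully open they stand 13 mm farther back than shut.
Start: joints at [-1.359, 0.307, 1.506, -0, 1.328, -0.073], TCP at [162.082, -551.689, 231.305] pointing down, gripper open.
Joint ranges: [-3.12, 3.12], [-1.05, 2.28], [0.14, 2.33], [-1.42, 4.57], [0.1, 2.73], [-2.68, 2.68]. Speed limits (rad/s): [2.57, 2.57, 3.14, 3.14, 3.14, 3.14].

## Interface

Orientations are given as a unit quaternion [w, x, y, z].
In Python, from station import * gives the robot as it stands. Calls block until the motion is done:
- movep(position, orientation): joint-space move of the TCP to a pose.
- move_linear(position, orientation=None, speed=150, contact_N=None): straight line of the TCP; orientation=None keeps the orientation; speed is the mean speed in mm/s. With contact_N (N) it stops when the force on the tool has changed by that much, and returns True; else False.
- move_joints(angles): joint-space move.
- gripper_to(opening): finger opening in mm; the grip force is fixed at half the most; returns when the fingers have stopped.
- hold(seconds).
- inverse_kinematics(position, orientation): joint angles nearest the present ones, or None.
- get_obs(): the state.
- capture(name): name is "scene" or "top" or "wrist"; returns a dict with "frame" (400x640x3 uint8, blue, green, red), "z_map" (400x640 float32, mm along the optical axis (not along the pixel's ray), 0 where there is no reading), "fx", "fy", "cx", "cy" (pixels), "cam_to_world" (4x4, takes a point from camera to world coordinates). Camera axes: x right, y up, looking along -z (the intrinsics and any distortion apply to the point x, -y, -z); pixel columns grow to the right and rows downward; lengths in mm; the calibration is good to about 2 mm. A picture is of the moment at which its call begins.
A pose or a line that the arm cannot do raises Unreachable and nothing moves.
- job_done(): hands the job in, once; it reports no verdict.
The state is a dict: "clock": time; "joint_pos": joint angles; "dq": joint speeds; "tau": joint torques, N m; "tcp_pos": TCP position; "tcp_rot": TCP orientation; "force": force on the tool from outside, world axes, zero at the start; "ft_torque": the same for the moment, N m; "grip_width": finger opening in mm.
Only numpy, scipy, OpenCV 4.12 (cv2) and the standard library are available. Lean on these libraries where they do the work, as an engineer would, in place of code of your own. Each camera call takes 0.05 s, during which the arm holds its last target.

## Working session

There is one attempt and no reset: what is moved stays moved. The work goes in short steps, each a Python script; the robot and the scene stay as the last script left them, time stands still between calls to the robot, and variables do not carry over. Pictures are saved under pics/ and viewed, and the job is handed in when it is done.

```bash
ls; mkdir -p pics
python3 - <<'E'
from station import *
import cv2,numpy as np
for n in ("scene","top"):
    c=capture(n); cv2.imwrite(f"pics/{n}0.png",c["frame"]); np.savez(f"{n}0.npz",**c)
    print(n,c["fx"],c["fy"],c["cx"],c["cy"],np.round(c["cam_to_world"],3).tolist(),[k for k in c])
o=get_obs();print(o)
E
```

```text
pics
scene 381.12497865370693 381.12497865370693 317.7987214455667 203.2657753977882 [[0.501, -0.748, 0.435, 883.009], [0.865, 0.433, -0.251, -249.481], [-0.001, 0.503, 0.864, 982.41], [0.0, 0.0, 0.0, 1.0]] ['frame', 'z_map', 'fx', 'fy', 'cx', 'cy', 'cam_to_world']
top 448.64920363370953 448.64920363370953 326.17373976177794 193.26842707260028 [[0.002, 1.0, -0.029, 385.475], [-1.0, 0.002, 0.003, 12.935], [0.003, 0.029, 1.0, 1453.127], [0.0, 0.0, 0.0, 1.0]] ['frame', 'z_map', 'fx', 'fy', 'cx', 'cy', 'cam_to_world']
{'clock': 0.1, 'joint_pos': array([-1.35848690e+00,  3.07477400e-01,  1.50753859e+00,  2.82003293e-05,
        1.32841308e+00, -7.35135503e-02]), 'dq': array([ 0.00075639, -0.00272102, -0.00311745,  0.00195119, -0.00115189,
       -0.00168411]), 'tau': array([ 1.11903275e-03, -4.58527851e+01, -2.52608424e+01, -2.31050285e-05,
        5.50938697e-03,  4.06394790e-06]), 'tcp_pos': array([ 161.96558926, -551.06244626,  230.48664268]), 'tcp_rot': array([-0.10005925, -0.69986287, -0.10135601,  0.69993361]), 'force': array([ 0.05443871, -0.00964851,  1.19963646]), 'ft_torque': array([-0.03573616,  0.05310973, -0.04461443]), 'grip_width': 85.16995604962955}
```

View pics/scene0.png

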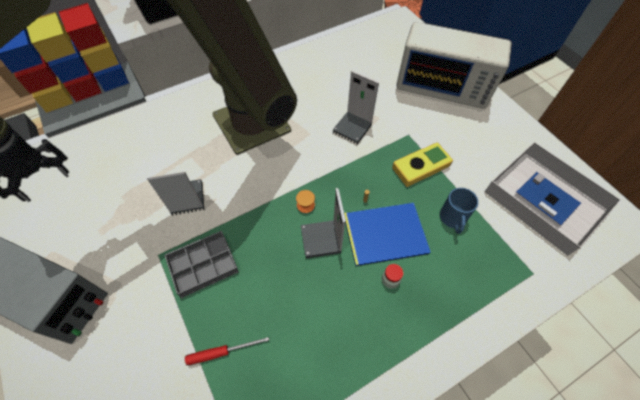

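View pics/top0.png

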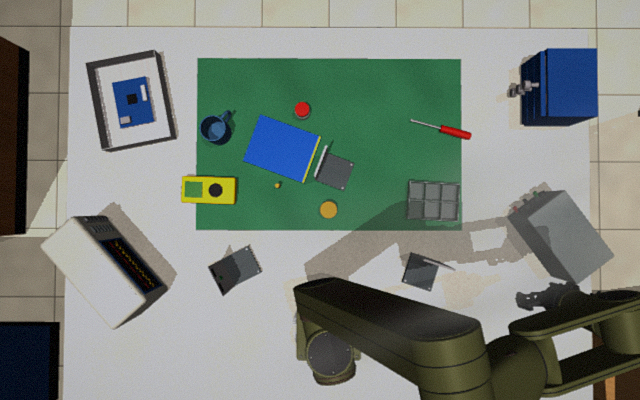

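The scene shows three bracket lookalikes: top-view pixels (335,168) on the mat beside the pad, (236,268) and (425,270) on the white table near the robot. The base is near (330,355), so (335,168) is the farthest, and its back faces the pad. I'll check it in a close crop.

```bash
cat > h.py <<'E'
import numpy as np, cv2
def world(c,u,v,z=None,d=None):
    # pixel -> world, either by plane world z or depth d
    T=np.array(c["cam_to_world"]); r=np.array([(u-c["cx"])/c["fx"],-(v-c["cy"])/c["fy"],-1.0])
    w=T[:3,:3]@r; o=T[:3,3]
    k=d if d is not None else (z-o[2])/w[2]
    return o+k*w
def cloud(c):
    T=np.array(c["cam_to_world"]); Z=c["z_map"]; v,u=np.mgrid[:Z.shape[0],:Z.shape[1]]
    P=np.stack([(u-c["cx"])/c["fx"]*Z,-(v-c["cy"])/c["fy"]*Z,-Z],-1)
    W=P@T[:3,:3].T+T[:3,3]; W[Z==0]=np.nan; return W
E
python3 - <<'E'
from h import *
c=np.load("top0.npz"); f=c["frame"]
a=cv2.resize(f[100:225,235:385],None,fx=5,fy=5,interpolation=cv2.INTER_CUBIC)[:600,:800]
cv2.imwrite("pics/topcrop.png",a)
c2=np.load("scene0.npz"); f=c2["frame"]
cv2.imwrite("pics/scenecrop.png",cv2.resize(f[170:300,285:440],None,fx=5,fy=5,interpolation=cv2.INTER_CUBIC)[:600,:800])
for n,c in(("top",c),("scene",c2)):
    W=cloud(c)
    # blue pad points
    hsv=cv2.cvtColor(c["frame"],cv2.COLOR_BGR2HSV)
    m=(hsv[...,0]>105)&(hsv[...,0]<125)&(hsv[...,1]>170)&(W[...,2]<30)&(W[...,2]>5)&(W[...,0]>350)&(np.abs(W[...,1])<300)
    k,l,s,_=cv2.connectedComponentsWithStats(m.astype(np.uint8)); i=1+np.argmax(s[1:,4]); p=W[l==i]
    print(n,np.median(p[:,2]),cv2.boxPoints(cv2.minAreaRect(p[:,:2].astype(np.float32))).round(1).tolist())
    t=(W[...,2]>60)&(W[...,2]<250)&(W[...,0]>380)&(np.abs(W[...,1])<130)
    p=W[t]; print(len(p),p.min(0),p.max(0))
    print(cv2.boxPoints(cv2.minAreaRect(p[:,:2].astype(np.float32))).round(1).tolist())
    g=p[p[:,2]>170]; print("crown", len(g), g.min(0),g.max(0))
E
```

```text
top 14.998323182770946 [[464.20001220703125, 88.5], [616.2000122070312, 34.70000076293945], [683.4000244140625, 224.60000610351562], [531.4000244140625, 278.29998779296875]]
270 [468.2407131    5.89204834  60.07744866] [710.42105766 105.98611066 199.24388533]
[[467.3999938964844, 42.099998474121094], [484.5, -15.5], [721.0, 54.599998474121094], [703.9000244140625, 112.19999694824219]]
crown 87 [468.99539738   6.43331031 170.32216702] [558.03605007  42.91466315 199.24388533]
scene 14.15738464978358 [[465.70001220703125, 91.4000015258789], [615.4000244140625, 35.900001525878906], [683.2999877929688, 218.89999389648438], [533.5999755859375, 274.5]]
587 [467.7052518    4.55019375  60.02159051] [710.87101315 104.92381215 195.12159867]
[[467.29998779296875, 40.599998474121094], [484.20001220703125, -17.200000762939453], [720.7000122070312, 52.0], [703.7999877929688, 109.80000305175781]]
crown 146 [469.03631645   5.21622465 170.0953227 ] [558.2427814   41.26124421 195.12159867]
```

View pics/topcrop.png

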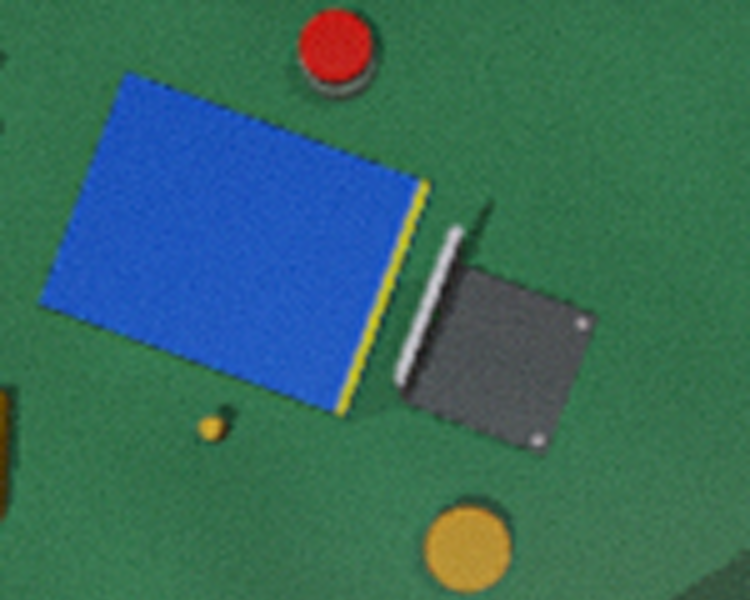

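View pics/scenecrop.png

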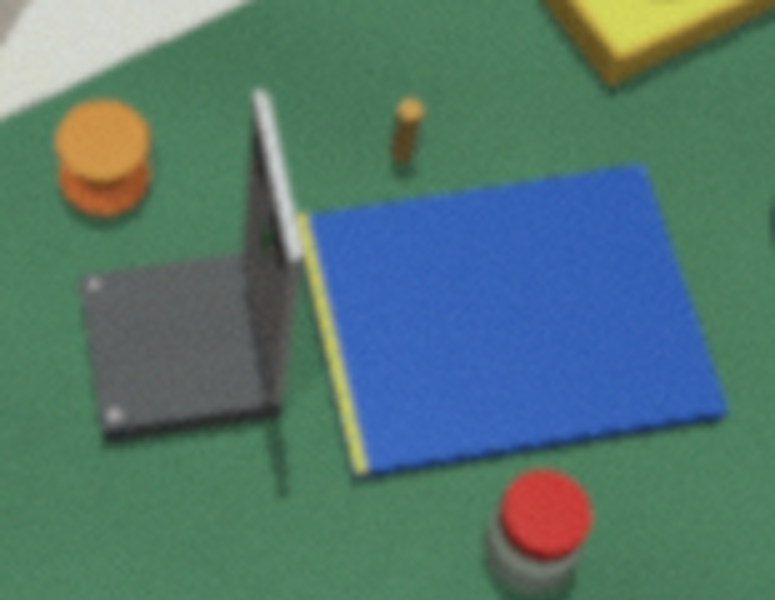

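The crop confirms it. The bracket's finned foot spans crop (405,395) to (595,315), its bright panel top runs (457,228) to (399,383), and its back faces the yellow stop edge at (430,180) to (343,415). Next I'll compute the frames and check reachability of the tip motion.

```bash
cat > geo.py <<'E'
from h import *
c=np.load("top0.npz")
def P(x,y,z): return world(c,(x+.5)/5-.5+235,(y+.5)/5-.5+100,z)
A=P(430,180,15);B=P(343,414,15);C=P(127,72,15);D=P(40,303,15)
if __name__=="__main__":
    for n,p in zip("ABCD",(A,B,C,D)): print(n,p.round(1))
    y=(A-B)[:2];print("len",np.hypot(*y),"ang A-B",np.degrees(np.arctan2(y[1],y[0])))
    x=(A-C)[:2]+(B-D)[:2];print("len",np.hypot(*x)/2,"ang x",np.degrees(np.arctan2(x[1],x[0])), "mid",(A+B)/2)
    t1=P(457,228,193);t2=P(399,383,193);print("panel top",t1,t2,np.hypot(*(t1-t2)[:2]),np.degrees(np.arctan2(*(t1-t2)[1::-1])))
    f1=P(596,315,23);f2=P(546,453,23);print("foot end",f1,f2,np.hypot(*(f1-f2)[:2]),np.degrees(np.arctan2(*(f1-f2)[1::-1])))
    print("spool",P(468,548,45),"jar",P(337,46,63),"standoff",P(211,428,53))
E
python3 geo.py
python3 - <<'E'
from h import *
# line fits from cloud
for n in ("top0","scene0"):
    c=np.load(n+".npz");W=cloud(c)
    R=np.array([600,30,0])
    t=(W[...,2]>12)&(W[...,2]<35)&(W[...,0]>440)&(W[...,0]<620)&(W[...,1]<40)&(W[...,1]>-110)
    hsv=cv2.cvtColor(c["frame"],cv2.COLOR_BGR2HSV)
    t&=(hsv[...,1]<70)
    p=W[t];print(n,len(p),np.median(p[:,2]),cv2.boxPoints(cv2.minAreaRect(p[:,:2].astype(np.float32))).round(1).tolist())
E
```

```text
A [612.9  26.3  15. ]
B [462.   81.8  15. ]
C [682.3 221.7  15. ]
D [533.  276.6  15. ]
len 160.79647381480558 ang A-B -20.20262737220107
len 207.35006534796565 ang x -109.80219209146593 mid [537.42088472  54.06666404  15.        ]
panel top [557.58810419   9.3737405  193.        ] [470.01616563  41.86041793 193.        ] 93.40357933826252 -20.353409235138813
foot end [525.18439226 -80.04602859  23.        ] [436.86473961 -48.12265064  23.        ] 93.91199658908086 -19.87252692745002
spool [376.35441791   1.7289407   45.        ] jar [689.02144248  83.98033992  63.        ] standoff [451.04744525 162.40492572  53.        ]
top0 858 22.767497483710372 [[435.6000061035156, -47.599998474121094], [547.2999877929688, -89.69999694824219], [595.4000244140625, 37.79999923706055], [483.70001220703125, 79.9000015258789]]
scene0 1131 22.338226619893135 [[434.20001220703125, -49.0], [563.5, -98.19999694824219], [613.0, 31.899999618530273], [483.6000061035156, 81.0999984741211]]
```

```bash
cat >> h.py <<'E'
from scipy.spatial.transform import Rotation as Rot
O=np.array([537.6,53.9,3.0]); ang=np.radians(-109.9)
ex=np.array([np.cos(ang),np.sin(ang),0]); ez=np.array([0,0,1.]); ey=np.cross(ez,ex)
def W2(x,y,z): return O+x*ex+y*ey+z*ez
def topad(p): d=np.asarray(p)-O; return np.array([d@ex,d@ey,d@ez])
def quat(tx,ty):
    R=np.stack([tx,ty,np.cross(tx,ty)],1); q=Rot.from_matrix(R).as_quat(); return [q[3],q[0],q[1],q[2]]
def qdown(s=1): return quat(-ez,s*ey)
def rot(v,th): # rotate 2D (x,z) tipping toward -x: z->-x
    cth,sth=np.cos(th),np.sin(th); return np.array([v[0]*cth-v[1]*sth, v[0]*sth+v[1]*cth])
def tip_pose(th,y0,s=1,tcp_off=(31,31),tilt=45,slide=12.,thtool=None):
    """tool pose rigid to bracket at tip angle th; bracket back touches edge (0,12) at distance `slide` above heel; tcp_off from inner corner in bracket axes"""
    v=np.array([6+tcp_off[0],20+tcp_off[1]-slide]); v=rot(v,th)
    t=th if thtool is None else thtool
    a=np.radians(tilt); d=rot(np.array([-np.sin(a),-np.cos(a)]),t); j=rot(np.array([np.cos(a),-np.sin(a)]),t)
    return W2(v[0],y0,12+v[1]), quat(d[0]*ex+d[1]*ez, s*(j[0]*ex+j[1]*ez))
E
python3 - <<'E'
from station import *
from h import *
print(topad([512,26,193]))
for s in(1,-1):
    for x in (135,111,80,):print("down",s,x,inverse_kinematics(W2(x,-12.6,10),qdown(s)),)
    print("down over", inverse_kinematics(W2(130,-12.6,250),qdown(s)))
for s in (1,-1):
  for tilt in (45,):
    for th in range(0,91,15):
        p,q=tip_pose(np.radians(th),-12.6,s,tilt=tilt); r=inverse_kinematics(p,q)
        print(s,th,topad(p).round(),None if r is None else np.round(r,2))
E
```

```text
[ 34.94775523 -14.5747866  190.        ]
down 1 135 [-2.29494259e-01  4.66425532e-01  1.95638725e+00 -4.44089210e-16
  7.18779872e-01  1.17826262e-01]
down 1 111 [-1.80565066e-01  4.71150865e-01  1.94452913e+00 -4.44089210e-16
  7.25912658e-01  1.66755455e-01]
down 1 80 [-1.18858348e-01  4.78714203e-01  1.92561877e+00 -4.44089210e-16
  7.37259684e-01  2.28462173e-01]
down over [-2.19228573e-01  1.64070919e-01  1.64862981e+00 -4.44089210e-16
  1.32889193e+00  1.28091948e-01]
down -1 135 None
down -1 111 None
down -1 80 None
down over None
1 0 [ 37. -13.  51.] [-0.57  0.59  2.02  0.95  1.02  0.63]
1 15 [ 26. -13.  59.] [-0.39  0.46  1.98  0.71  0.87  1.01]
1 30 [ 13. -13.  64.] [-0.18  0.4   1.9   0.36  0.82  1.5 ]
1 45 [ -1. -13.  66.] [ 0.03  0.42  1.81 -0.    0.91  1.95]
1 60 [-15. -13.  64.] [ 0.21  0.5   1.69 -0.25  1.1   2.26]
1 75 [-28. -13.  58.] [ 0.34  0.63  1.58 -0.41  1.31  2.44]
1 90 [-39. -13.  49.] [ 0.44  0.77  1.46 -0.52  1.53  2.55]
-1 0 [ 37. -13.  51.] [-0.57  0.59  2.02  0.95  1.02 -2.52]
-1 15 [ 26. -13.  59.] [-0.39  0.46  1.98  0.71  0.87 -2.13]
-1 30 [ 13. -13.  64.] [-0.18  0.4   1.9   0.36  0.82 -1.64]
-1 45 [ -1. -13.  66.] [ 0.03  0.42  1.81 -0.    0.91 -1.19]
-1 60 [-15. -13.  64.] [ 0.21  0.5   1.69 -0.25  1.1  -0.88]
-1 75 [-28. -13.  58.] [ 0.34  0.63  1.58 -0.41  1.31 -0.7 ]
-1 90 [-39. -13.  49.] [ 0.44  0.77  1.46 -0.52  1.53 -0.59]
```

Run:
```python
from station import *
from h import *
o=get_obs();p=o["tcp_pos"]
move_linear(p+[0,0,110],speed=250)
movep(W2(160,-12.6,300),qdown(1))
gripper_to(50)
move_linear(W2(160,-12.6,60),speed=250)
move_linear(W2(160,-12.6,7),speed=80)
o=get_obs();print(o["clock"],topad(o["tcp_pos"]),o["force"],o["grip_width"])
for n in("scene","top","wrist"):
    c=capture(n);cv2.imwrite(f"pics/{n}1.png",c["frame"])
    if n!="wrist":
        r=(slice(170,300),slice(260,415)) if n=="scene" else (slice(100,225),slice(270,430))
        cv2.imwrite(f"pics/{n}1c.png",cv2.resize(c["frame"][r],None,fx=4,fy=4,interpolation=cv2.INTER_CUBIC))
```

```text
5.0417 [159.97383728 -12.20956739   7.3107101 ] [1.4612816  0.62456695 0.44333742] 49.87152144222046
```

View pics/scene1c.png

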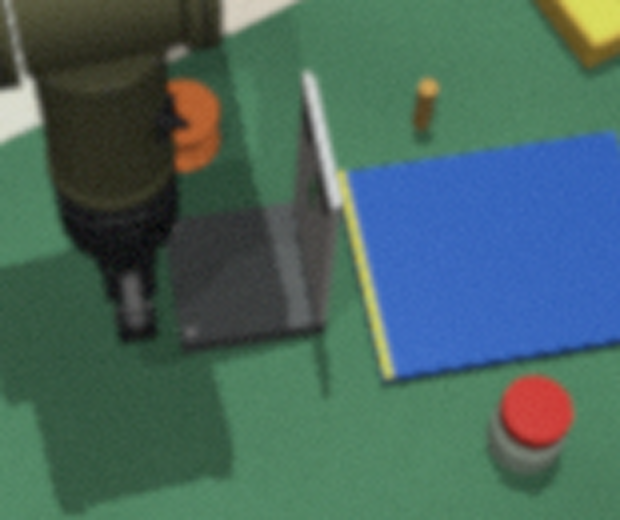

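View pics/wrist1.png

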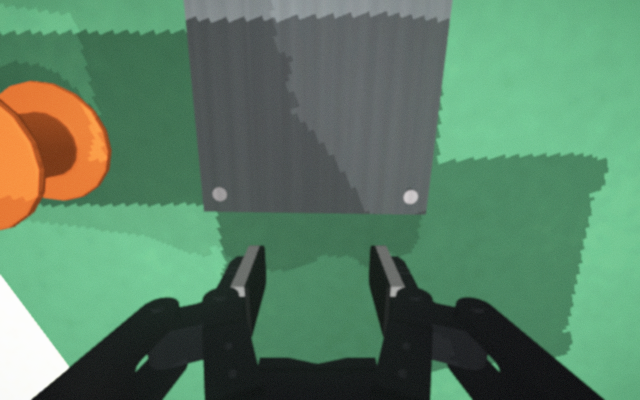

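The wrist view shows the fingers (inner pads at columns 265 and 370) centred and parallel to the foot's end face at row 212, with the spool clear on the left. Now the push.

Run:
```python
from station import *
from h import *
h=[]
r=move_linear(W2(118,-12.6,7),speed=25,contact_N=14)
o=get_obs();print(r,o["clock"],topad(o["tcp_pos"]),o["force"])
f0=o["force"]
if not r:
    r=move_linear(W2(104,-12.6,7),speed=12,contact_N=9)
    o=get_obs();print(r,o["clock"],topad(o["tcp_pos"]),o["force"],o["force"]-f0)
for n in("scene","top","wrist"):
    c=capture(n);cv2.imwrite(f"pics/{n}2.png",c["frame"])
    if n!="wrist":
        r=(slice(190,280),slice(290,400)) if n=="scene" else (slice(110,210),slice(290,390))
        cv2.imwrite(f"pics/{n}2c.png",cv2.resize(c["frame"][r],None,fx=6,fy=6,interpolation=cv2.INTER_CUBIC))
```

```text
False 7.025 [117.96880915 -12.66789683   6.99868332] [-1.55811713 -2.62633914 -0.13873395]
True 7.6917 [112.44240674 -12.96127608   6.82341492] [ 0.09141183 -1.36485333  0.66686175] [1.64952895 1.26148581 0.8055957 ]
```

View pics/scene2c.png

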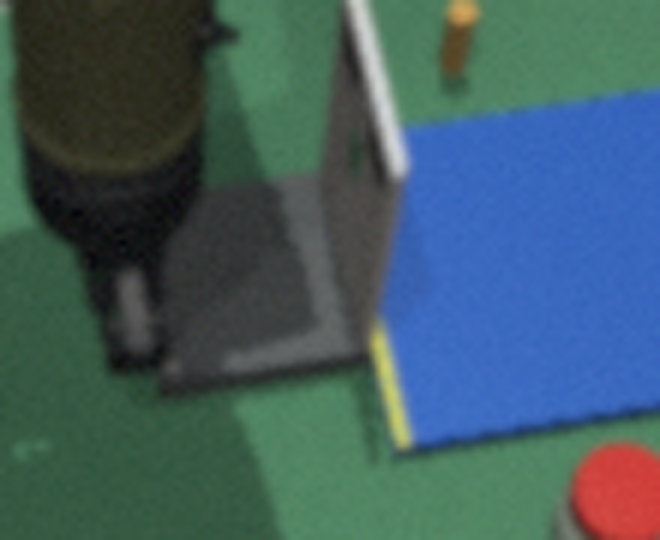

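View pics/top2c.png

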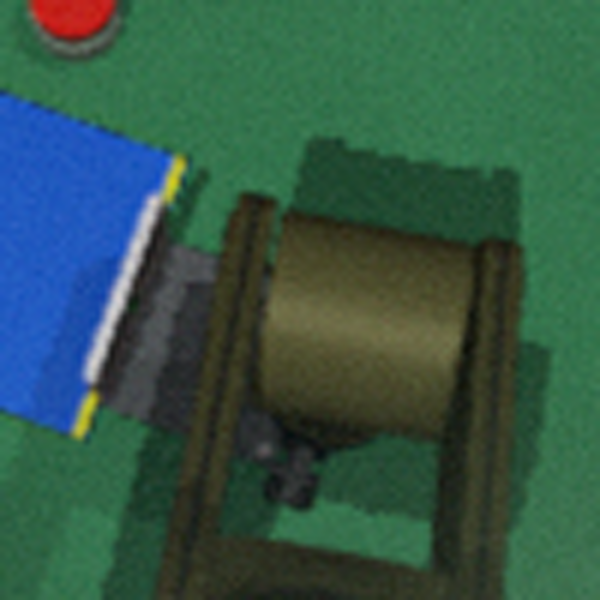

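The bracket looks to be at the stop: its panel foot meets the yellow line at scene-crop (375,345) and it is parallel to the edge. I'll press once more to confirm the seating.

Run:
```python
from station import *
from h import *
f0=get_obs()["force"]
r=move_linear(W2(107,-12.6,7),speed=6,contact_N=12)
o=get_obs();print(r,o["clock"],topad(o["tcp_pos"]),(o["force"]-f0)@ex)
hold(.1);o=get_obs();print(topad(o["tcp_pos"]),o["force"]@ex)
```

```text
True 8.45 [112.52795141 -14.14416409   6.22263753] 0.4052237525927141
[112.52209617 -14.22179716   6.10415927] 1.9623665163002968
```

Run:
```python
from station import *
from h import *
move_linear(W2(150,-13,8),speed=150)
move_linear(W2(165,-13,230),speed=300)
gripper_to(85)
for n in("scene","top","wrist"):
    c=capture(n);cv2.imwrite(f"pics/{n}3.png",c["frame"]); np.savez(f"{n}3.npz",**c)
    if n!="wrist":
        r=(slice(190,280),slice(290,400)) if n=="scene" else (slice(110,210),slice(290,390))
        cv2.imwrite(f"pics/{n}3c.png",cv2.resize(c["frame"][r],None,fx=6,fy=6,interpolation=cv2.INTER_CUBIC))
o=get_obs();print(o["clock"],topad(o["tcp_pos"]),o["force"],o["grip_width"])
```

```text
10.4333 [165.01670813 -12.98613732 229.82948216] [ 1.04272658  0.15631624 -0.44275077] 84.86880372821412
```

View pics/scene3c.png

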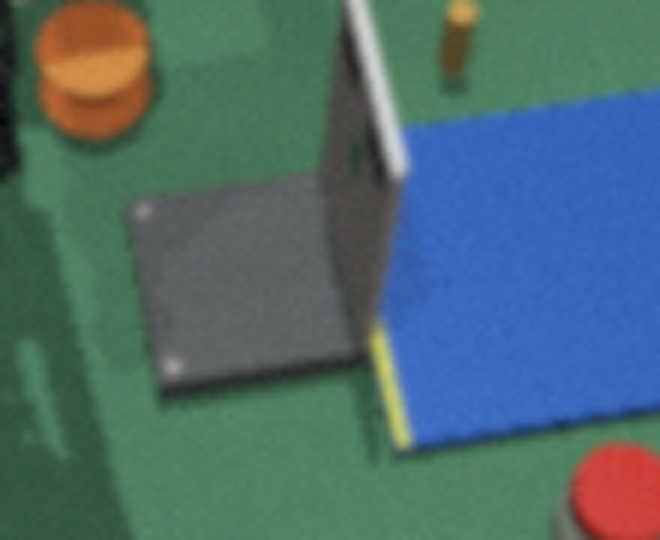

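View pics/top3c.png

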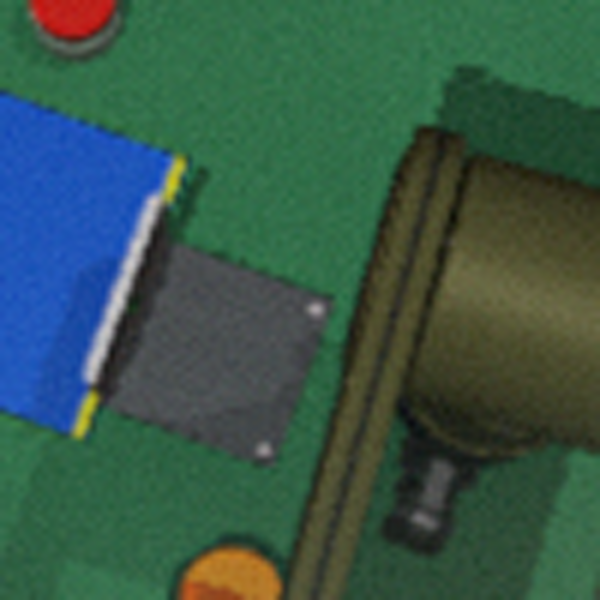

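View pics/wrist3.png

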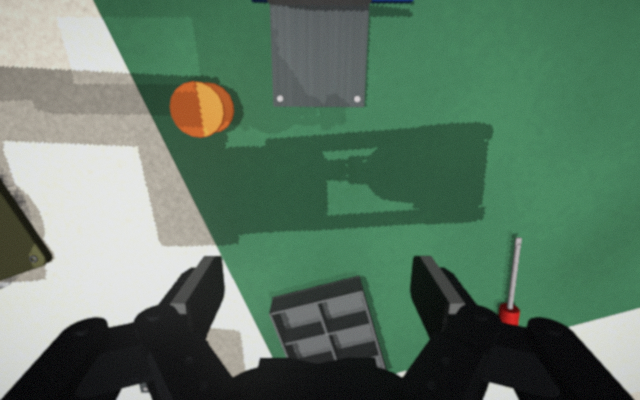

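Run:
```python
from h import *
c=np.load("top3.npz");s=np.load("scene3.npz")
T=lambda x,y,z: topad(world(c,(x+.5)/6-.5+290,(y+.5)/6-.5+110,z)).round(1)
S=lambda x,y,z: topad(world(s,(x+.5)/6-.5+290,(y+.5)/6-.5+190,z)).round(1)
print("top foot",T(331,297,23),T(273,465,23),"panel",T(155,197,193),T(92,380,193),"edge",T(183,157,15),T(80,437,15))
print("scene foot",S(130,203,23),S(160,390,23),"panel front top", S(402,170,193),"edge",S(407,448,15))
```

```text
top foot [99.2 34.6 20. ] [100.7 -60.2  20. ] panel [  4.3  31.1 190. ] [  6.1 -59.9 190. ] edge [-1.1 79.1 12. ] [ -1.4 -81.   12. ]
scene foot [ 99.7 -59.8  20. ] [102.3  35.7  20. ] panel front top [  4.8  31.2 190. ] edge [-2.2 79.4 12. ]
```

Run:
```python
from station import *
from h import *
Y=-13
def go(th,off,sp,cn=None,**k):
    p,q=tip_pose(th,Y,1,tcp_off=off,**k); return move_linear(p,q,speed=sp,contact_N=cn)
p,q=tip_pose(0,Y,1,tcp_off=(131,131)); movep(p,q)
go(0,(51,51),200)
hold(.2);o=get_obs();print(o["clock"],topad(o["tcp_pos"]),o["force"])
go(0,(41,43),80); hold(.15)
r=go(0,(41,25),10,3); o=get_obs();print("foot",r,o["clock"],topad(o["tcp_pos"]),o["force"])
for n in("scene","wrist"):
    c=capture(n);cv2.imwrite(f"pics/{n}4.png",c["frame"])
    if n!="wrist":
        cv2.imwrite(f"pics/{n}4c.png",cv2.resize(c["frame"][170:280,270:400],None,fx=6,fy=5.4,interpolation=cv2.INTER_CUBIC))
```

```text
12.0917 [ 57.71743589 -12.0154141   71.83378252] [1.04462657 0.10214474 0.86027303]
foot True 14.2917 [ 46.93901598 -13.02182295  45.25425265] [-0.21703882 -1.98247359  3.35283475]
```

View pics/scene4c.png

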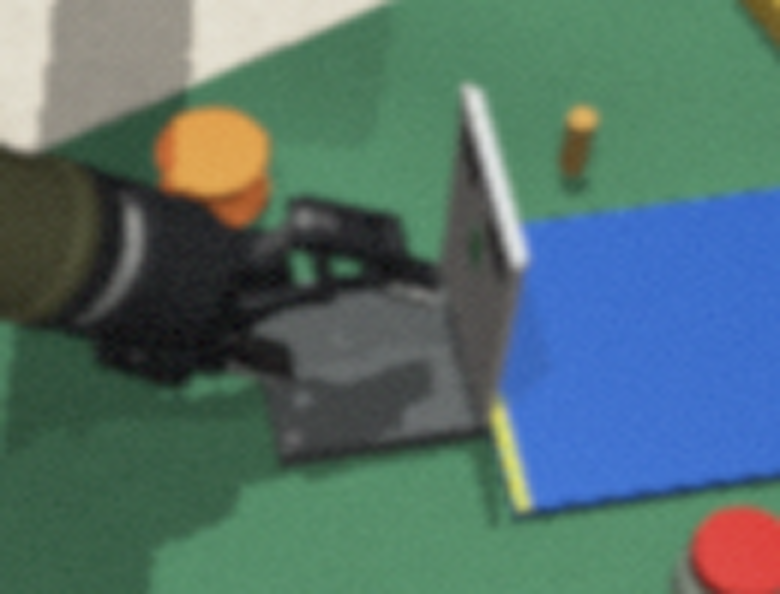

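View pics/wrist4.png

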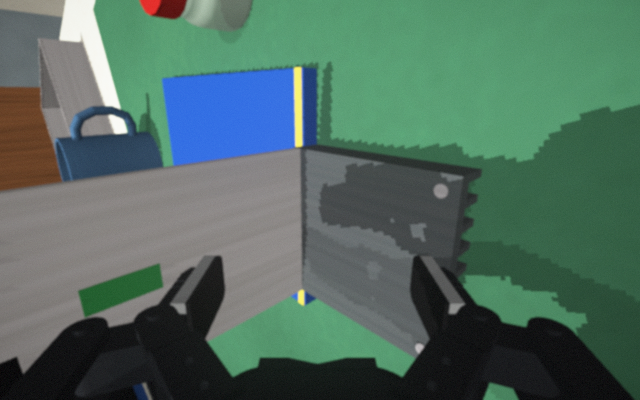

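The wrist view shows both fingers inside the L and the right finger touching the foot top. The left finger is short of the panel, and the inner corner is at columns 300–305. Next is touching the panel.

Run:
```python
from station import *
from h import *
Y=-13
def go(th,off,sp,cn=None,**k):
    p,q=tip_pose(th,Y,1,tcp_off=off,**k); return move_linear(p,q,speed=sp,contact_N=cn)
go(0,(41,26.5),20); hold(.1); go(0,(31,26.5),25); hold(.15)
o=get_obs();f0=o["force"];print(topad(o["tcp_pos"]),f0)
r=go(0,(21,26.5),8,2.2); o=get_obs();print("panel",r,o["clock"],topad(o["tcp_pos"]),o["force"]-f0)
c=capture("scene");cv2.imwrite("pics/scene5c.png",cv2.resize(c["frame"][170:280,270:400],None,fx=6,fy=5.4,interpolation=cv2.INTER_CUBIC))
```

```text
[ 37.0439741  -12.95724083  46.49540165] [ 0.0241706  -0.16188059  0.60403609]
panel True 16.1667 [ 32.13709179 -13.00127429  46.21119406] [-0.83949505 -1.86477675  1.00900812]
```

View pics/scene5c.png

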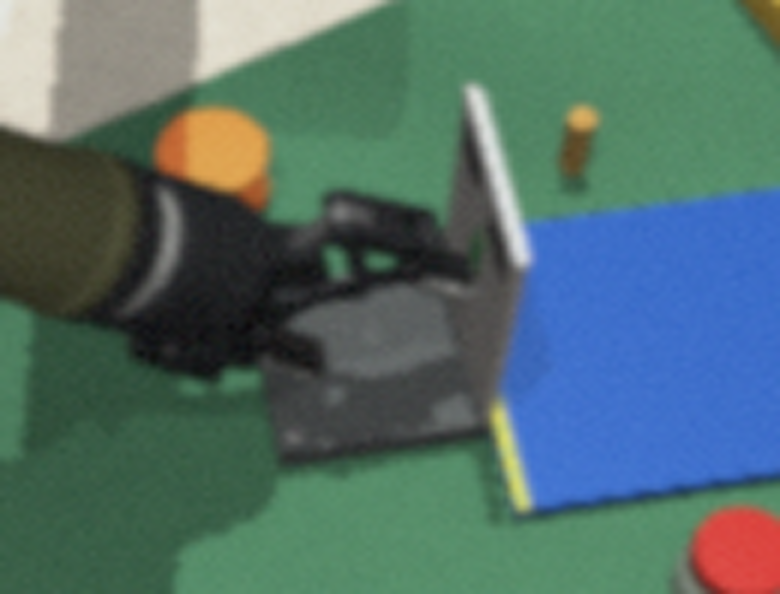

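```bash
cat > tip.py <<'E'
from station import *
from h import *
Y=-13
def run(path,sp=15,fmax=25):
    """path: list of (deg, slide, offx, offz)"""
    for th,s,a,b in path:
        p,q=tip_pose(np.radians(th),Y,1,tcp_off=(a,b),slide=s)
        move_linear(p,q,speed=sp)
        o=get_obs();f=o["force"];print(th,round(s,1),"t",round(o["clock"],2),"F pad xz",round(f@ex,1),round(f@ey,1),round(f[2],1))
        if np.linalg.norm(f)>fmax: print("STOP");return False
    return True
def look(tag,r=(170,280,270,400)):
    for n in("scene","wrist"):
        c=capture(n);np.savez(f"{n}_{tag}.npz",**c)
        f=c["frame"]
        if n=="scene": f=cv2.resize(f[r[0]:r[1],r[2]:r[3]],None,fx=5.4,fy=5.4,interpolation=cv2.INTER_CUBIC)
        cv2.imwrite(f"pics/{n}_{tag}.png",f)
E
python3 - <<'E'
from tip import *
run([(t,12/np.cos(np.radians(t)),25.6,26.8) for t in (4,8,12,16,20)])
look("t20")
E
```

```text
4 12.0 t 16.65 F pad xz 1.7 -0.1 -0.1
8 12.1 t 17.02 F pad xz 2.1 1.1 1.3
12 12.3 t 17.38 F pad xz 1.9 0.8 1.3
16 12.5 t 17.73 F pad xz 1.9 -0.6 1.1
20 12.8 t 18.08 F pad xz 0.4 0.8 2.0
```

View pics/scene_t20.png

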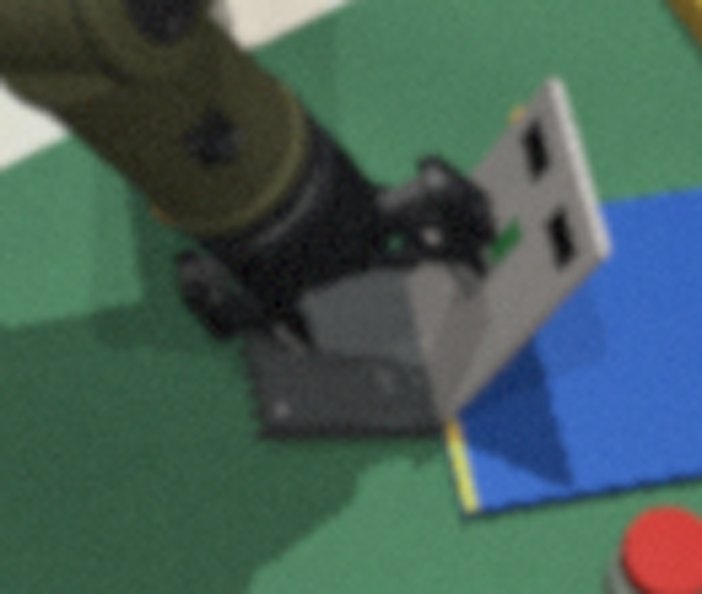

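View pics/wrist_t20.png

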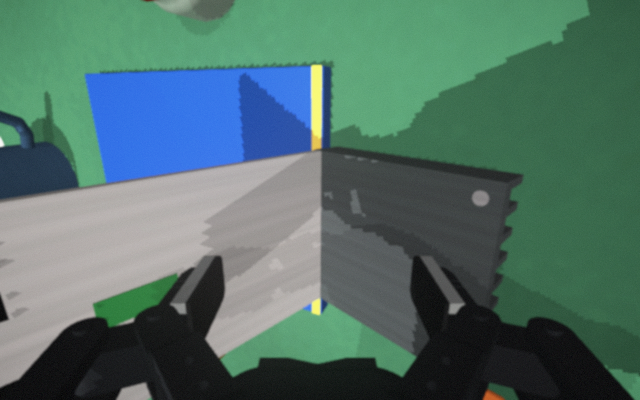

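The bracket is tipping smoothly: the inner corner is at wrist column 321, between the fingers, and the stop edge shows on both sides. I'll fit the panel and foot planes from wrist depth to track tilt and slip.

```bash
cat >> tip.py <<'E'
def fit(c,th,s,Y0=-13,tol=10):
    """bracket tilt, yaw, slide from wrist depth near expected pose"""
    W=cloud(c).reshape(-1,3); W=W[~np.isnan(W).any(1)]-O; P=np.stack([W@ex,W@ey,W@ez],1)
    t=np.radians(th); d=P[:,[0,2]]-[0,12.]
    cth,sth=np.cos(t),np.sin(t); xb=d[:,0]*cth+d[:,1]*sth; zb=-d[:,0]*sth+d[:,1]*cth+s
    out={}
    mp=(np.abs(xb-6)<tol)&(zb>35)&(zb<185)&(np.abs(P[:,1]-Y0)<42)
    mf=(np.abs(zb-20)<tol)&(xb>18)&(xb<95)&(np.abs(P[:,1]-Y0)<42)
    def pl(u,v,w):
        A=np.stack([u,w,np.ones_like(u)],1); k=np.ones(len(u),bool)
        for _ in range(6):
            co=np.linalg.lstsq(A[k],v[k],rcond=None)[0]; r=np.abs(v-A@co); k=r<max(1.5,2*np.median(r[k]))
        return co,k.sum(),np.median(r[k])
    if mp.sum()>100:
        co,n,r=pl(zb[mp],xb[mp],P[mp,1]-Y0); out["panel"]=(th-np.degrees(np.arctan(co[0])),"yaw",np.degrees(np.arctan(co[1])),"x at z60",co[0]*60+co[2],n,r)
    if mf.sum()>100:
        co,n,r=pl(xb[mf],zb[mf],P[mf,1]-Y0); out["foot"]=(th+np.degrees(np.arctan(co[0])),"skew",np.degrees(np.arctan(co[1])),"z at x50",co[0]*50+co[2],"z at x6",co[0]*6+co[2],n,r)
    for k,v in out.items(): print(k,[round(float(a),2) if not isinstance(a,str) else a for a in v])
E
python3 - <<'E'
from tip import *
fit(np.load("wrist_t20.npz"),20,12.8)
E
```

```text
panel [20.56, 'yaw', 0.16, 'x at z60', 6.67, 37734.0, 0.4]
foot [20.66, 'skew', -0.01, 'z at x50', 20.8, 'z at x6', 20.3, 17669.0, 0.34]
```

Excellent: tilt is 20.6°, yaw 0.2° and there is no unexpected slip. Continuing.

Run:
```python
from tip import *
run([(t,12/np.cos(np.radians(t)),25.6,26.8) for t in (24,28,32,36,40)])
look("t40"); fit(np.load("wrist_t40.npz"),40,12/np.cos(np.radians(40)))
```

```text
24 13.1 t 18.53 F pad xz -0.0 0.7 0.7
28 13.6 t 18.88 F pad xz 0.9 -0.1 1.0
32 14.2 t 19.22 F pad xz 0.2 0.5 0.5
36 14.8 t 19.55 F pad xz 0.4 -0.2 1.1
40 15.7 t 19.88 F pad xz 0.4 0.7 0.9
panel [40.5, 'yaw', 0.13, 'x at z60', 6.84, 37895.0, 0.4]
foot [40.59, 'skew', -0.14, 'z at x50', 20.2, 'z at x6', 19.75, 17658.0, 0.34]
```

View pics/scene_t40.png

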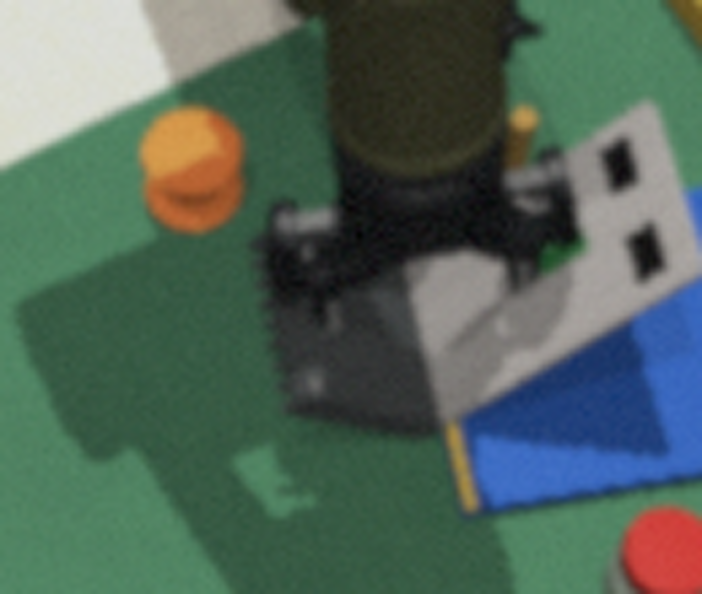

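Run:
```python
from tip import *
for t,s in ((43,16.4),(46,17.2),(49,17.9),(52,18.6)):
    run([(t,s,25.6,26.8)],sp=12)
    fit(capture("wrist"),t,s)
```

```text
43 16.4 t 20.28 F pad xz 0.5 -0.4 -0.1
panel [43.73, 'yaw', 0.1, 'x at z60', 6.7, 37823.0, 0.4]
foot [43.81, 'skew', -0.12, 'z at x50', 20.22, 'z at x6', 19.6, 17595.0, 0.35]
46 17.2 t 20.63 F pad xz -0.4 0.2 -0.4
panel [48.36, 'yaw', 0.09, 'x at z60', 5.46, 37891.0, 0.41]
foot [48.46, 'skew', -0.13, 'z at x50', 20.92, 'z at x6', 19.03, 17359.0, 0.34]
49 17.9 t 20.98 F pad xz -0.5 -0.6 0.2
panel [52.02, 'yaw', 0.1, 'x at z60', 4.97, 37921.0, 0.41]
foot [52.11, 'skew', -0.14, 'z at x50', 20.74, 'z at x6', 18.35, 17241.0, 0.34]
52 18.6 t 21.33 F pad xz -1.3 0.3 0.0
panel [55.43, 'yaw', 0.09, 'x at z60', 4.09, 37797.0, 0.41]
foot [55.53, 'skew', -0.15, 'z at x50', 20.82, 'z at x6', 18.11, 17098.0, 0.33]
```

Balance was passed near 46°. The foot finger is now braking the fall, with the bracket leading by 3.4° in steady contact. I'll keep going slowly with the tool rotating about the edge.

Run:
```python
from tip import *
for t,s in ((55,18.8),(58,18.8),(61,18.8),(64,18.8)):
    run([(t,s,25.8,26.8)],sp=12)
    fit(capture("wrist"),t,s,tol=14)
look("t64")
```

```text
55 18.8 t 21.69 F pad xz -0.2 0.3 -0.1
panel [58.05, 'yaw', 0.06, 'x at z60', 4.03, 37770.0, 0.41]
foot [58.16, 'skew', -0.16, 'z at x50', 20.46, 'z at x6', 18.03, 17221.0, 0.34]
58 18.8 t 22.07 F pad xz -0.9 0.3 -0.5
panel [61.15, 'yaw', 0.06, 'x at z60', 4.01, 37701.0, 0.41]
foot [61.27, 'skew', -0.15, 'z at x50', 20.52, 'z at x6', 18.01, 17170.0, 0.33]
61 18.8 t 22.46 F pad xz -0.1 -0.4 -0.8
panel [64.25, 'yaw', 0.05, 'x at z60', 4.02, 37713.0, 0.42]
foot [64.36, 'skew', -0.17, 'z at x50', 20.6, 'z at x6', 18.02, 17129.0, 0.33]
64 18.8 t 22.84 F pad xz -1.4 0.7 -0.5
panel [67.25, 'yaw', 0.06, 'x at z60', 4.08, 37727.0, 0.42]
foot [67.36, 'skew', -0.17, 'z at x50', 20.58, 'z at x6', 18.0, 17151.0, 0.34]
```

View pics/scene_t64.png

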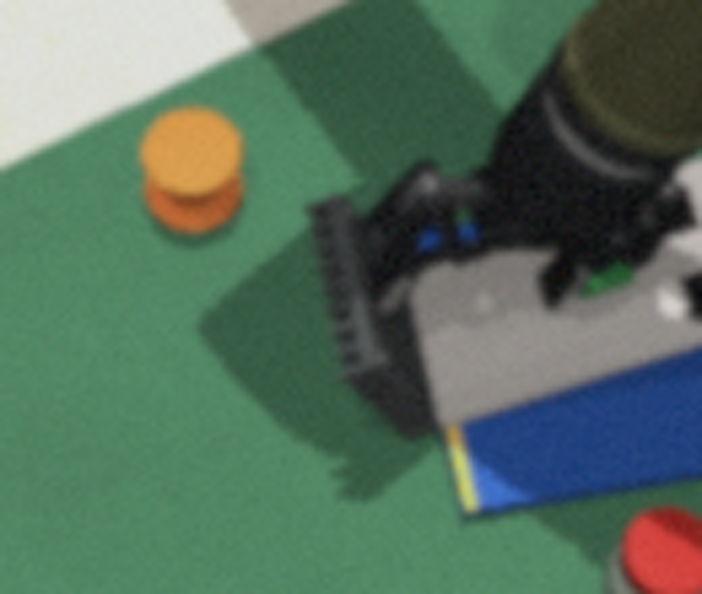

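Since 55° it has been rolling on the edge with no further slip (heel offset ≈ 20.8) while the brake holds. Continuing to landing.

Run:
```python
from tip import *
for t in (68,72,76,79,82,84,86,87,88):
    run([(t,18.8,25.8,26.8)],sp=10)
    if t in(76,84,86,87,88): fit(capture("wrist"),t,18.8,tol=14)
look("t88")
```

```text
68 18.8 t 23.43 F pad xz -0.5 0.9 -0.4
72 18.8 t 23.88 F pad xz 0.4 0.2 -0.6
76 18.8 t 24.32 F pad xz -1.0 0.4 -0.7
panel [79.28, 'yaw', -0.01, 'x at z60', 4.33, 37699.0, 0.41]
foot [79.38, 'skew', -0.2, 'z at x50', 20.48, 'z at x6', 17.88, 17156.0, 0.33]
79 18.8 t 24.74 F pad xz -0.2 0.4 0.7
82 18.8 t 25.12 F pad xz -1.4 0.3 -1.6
84 18.8 t 25.42 F pad xz -1.7 -0.3 -0.1
panel [87.23, 'yaw', -0.05, 'x at z60', 4.52, 37727.0, 0.41]
foot [87.33, 'skew', -0.2, 'z at x50', 20.36, 'z at x6', 17.79, 17131.0, 0.33]
86 18.8 t 25.77 F pad xz -1.5 -0.1 -0.6
panel [89.24, 'yaw', -0.06, 'x at z60', 4.56, 37719.0, 0.41]
foot [89.34, 'skew', -0.21, 'z at x50', 20.34, 'z at x6', 17.77, 17153.0, 0.33]
87 18.8 t 26.07 F pad xz 0.0 -0.3 1.0
panel [89.92, 'yaw', -0.06, 'x at z60', 4.83, 37696.0, 0.42]
foot [90.03, 'skew', -0.19, 'z at x50', 20.06, 'z at x6', 17.73, 17227.0, 0.34]
88 18.8 t 26.37 F pad xz -1.3 0.2 -0.1
panel [89.94, 'yaw', -0.06, 'x at z60', 5.57, 37677.0, 0.41]
foot [90.03, 'skew', -0.2, 'z at x50', 19.19, 'z at x6', 17.63, 17261.0, 0.34]
```

View pics/scene_t88.png

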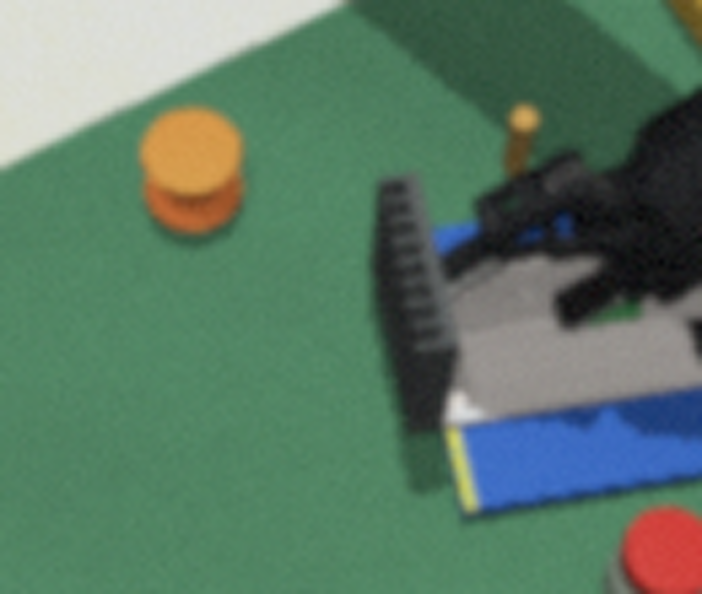

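View pics/wrist_t88.png

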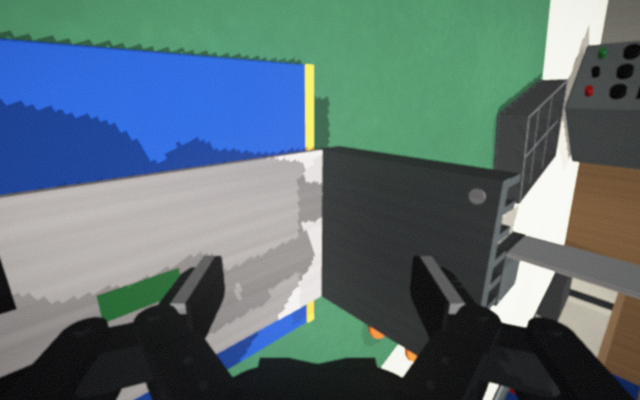

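It has landed flat: panel 89.9° and yaw −0.06°, with the finned foot upright at scene-crop (415,300). The heel is at about +21, versus +12 nominal, because it slid on the mat while tipping. I'll withdraw, then nudge the foot's underside about 9 mm toward the pad with both fingers.

Run:
```python
from tip import *
p,q=tip_pose(np.radians(88),Y,1,tcp_off=(31,31),slide=18.8); move_linear(p,q,speed=30)
p,q=tip_pose(np.radians(88),Y,1,tcp_off=(150,150),slide=18.8); move_linear(p,q,speed=200)
o=get_obs();print(o["clock"],topad(o["tcp_pos"]))
movep(W2(-20,Y,290),qdown(1))
movep(W2(75,Y,240),qdown(1))
gripper_to(50)
for n in("scene","top","wrist"):
    c=capture(n);np.savez(f"{n}6.npz",**c)
    r=dict(scene=(190,290,300,430),top=(110,210,250,380),wrist=(0,400,0,640))[n]
    k=1 if n=="wrist" else 6
    cv2.imwrite(f"pics/{n}6.png",cv2.resize(c["frame"][r[0]:r[1],r[2]:r[3]],None,fx=k,fy=k,interpolation=cv2.INTER_CUBIC))
o=get_obs();print(o["clock"],topad(o["tcp_pos"]))
```

```text
27.8833 [-144.74001502  -13.47716428  172.37317343]
30.7583 [ 74.76781587 -12.99120669 240.12227622]
```

View pics/scene6.png

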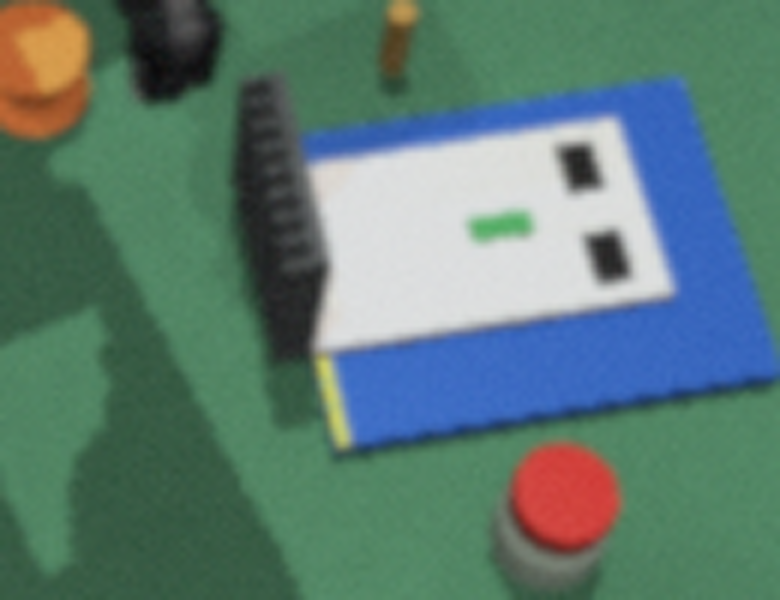

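View pics/wrist6.png

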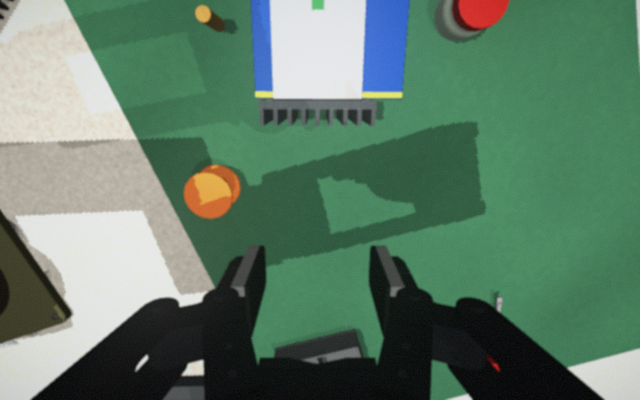

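View pics/top6.png

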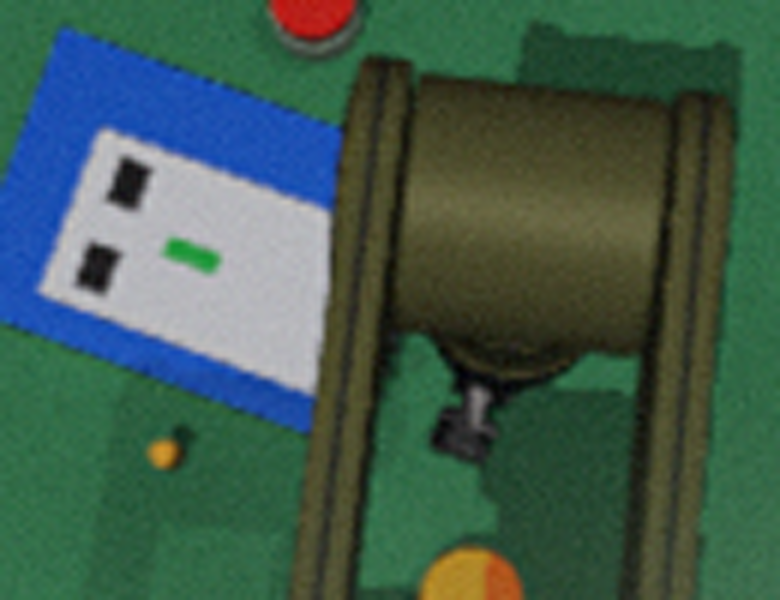

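Run:
```python
from tip import *
s=np.load("scene6.npz")
S=lambda x,y,z: topad(world(s,(x+.5)/6-.5+300,(y+.5)/6-.5+190,z)).round(1)
print("crown before",S(620,117,21),S(677,294,21))
move_linear(W2(62,Y,60),speed=250)
move_linear(W2(55,Y,24),speed=120)
hold(.1);o=get_obs();print(o["clock"],topad(o["tcp_pos"]),o["force"])
r=move_linear(W2(38,Y,24),speed=40,contact_N=8);print(r)
r=move_linear(W2(24,Y,24),speed=12,contact_N=12)
o=get_obs();print(r,o["clock"],topad(o["tcp_pos"]),o["force"])
move_linear(W2(55,Y,24),speed=60)
move_linear(W2(75,Y,240),speed=300)
for n in("scene","top","wrist"):
    c=capture(n);np.savez(f"{n}7.npz",**c)
    r=dict(scene=(190,290,300,430),top=(110,210,250,380),wrist=(0,400,0,640))[n]
    k=1 if n=="wrist" else 6
    cv2.imwrite(f"pics/{n}7.png",cv2.resize(c["frame"][r[0]:r[1],r[2]:r[3]],None,fx=k,fy=k,interpolation=cv2.INTER_CUBIC))
```

```text
crown before [-169.2  -59.8   18. ] [-168.2   35.2   18. ]
32.1917 [ 54.83459806 -12.05189951  25.14392685] [ 0.12896238 -0.60523969 -0.62907125]
False
False 34.0833 [ 23.89292096 -13.0373865   24.02682878] [-0.61525554 -2.24861859 -0.57208978]
```

View pics/scene7.png

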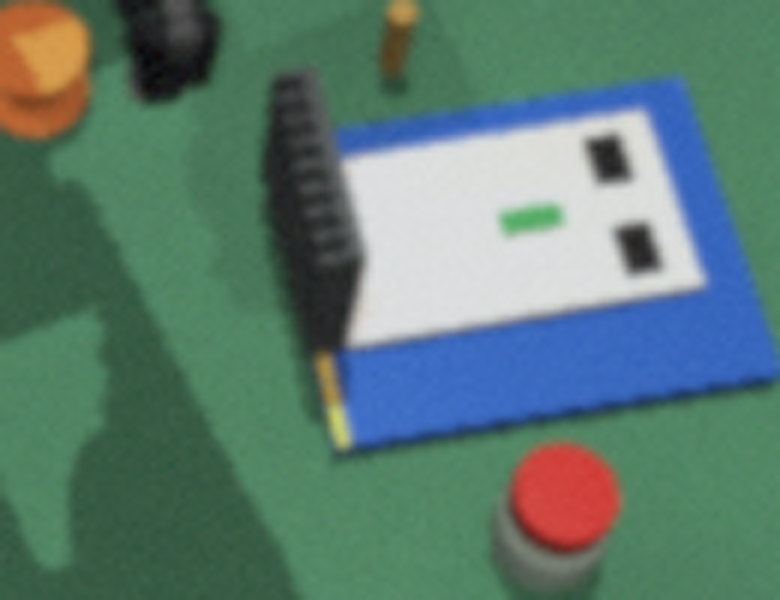

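View pics/wrist7.png

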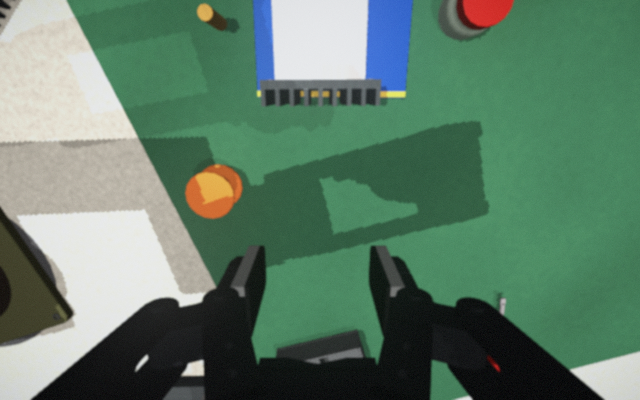

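Run:
```python
from tip import *
s=np.load("scene7.npz")
S=lambda x,y,z: topad(world(s,(x+.5)/6-.5+300,(y+.5)/6-.5+190,z)).round(1)
print("crown",S(651,107,21),S(707,285,21))
print("edge",S(352,448,15),"heel bottom corner near",S(307,347,21))
w=np.load("wrist7.npz");W=cloud(w).reshape(-1,3);P=np.array([topad(p) for p in W[~np.isnan(W).any(1)]])
m=(P[:,2]>25)&(P[:,2]<125)&(abs(P[:,0])<60)&(abs(P[:,1]+13)<60)
q=P[m];t=q[q[:,2]>100];print("foot top x",np.percentile(t[:,0],[1,50,99]),"z",np.percentile(t[:,2],[50,99]),"y",np.percentile(t[:,1],[.5,99.5]))
# panel plane
from numpy.linalg import lstsq
m=(P[:,0]<-25)&(P[:,0]>-150)&(abs(P[:,1]+13)<40)&(P[:,2]<40);q=P[m];print(len(q),np.median(q[:,2]) if len(q) else 0)
c=np.load("top7.npz");W=cloud(c);
P=(W-O);X=P@ex;Yy=P@ey;Z=P@ez
m=(X<-40)&(X>-185)&(Z>10)&(Z<40)&(c["frame"].min(-1)>130)
A=np.stack([X[m],Yy[m],np.ones(m.sum())],1);print(lstsq(A,Z[m],rcond=None)[0],m.sum())
r=cv2.minAreaRect(np.stack([X[m],Yy[m]],1).astype(np.float32));print(r, X[m].min())
print(get_obs()["clock"])
```

```text
crown [-185.5  -62.5   18. ] [-183.2   33.2   18. ]
edge [-4.4 79.8 12. ] heel bottom corner near [ 5.7 30.9 18. ]
foot top x [-13.92239259  -7.98479701   5.61061837] z [112.74245838 114.50826474] y [-59.3038196   34.92905061]
5665 18.880761525940898
[ 3.11947090e-03 -1.06319163e-03  1.83044330e+01] 1191
((-111.87915802001953, -213.00717163085938), (144.10861206054688, 493.3011779785156), 0.1205991730093956) -184.39907139755542
35.775
```

The nudge overshot: the crown is at ≈ −184.5, so the heel is at ≈ +5.5. The wider part of the fingers bore on the fins. It is flat and square to about 1°. I'll push it back about 6 mm from the inside of the foot, in short steps, watching the crown corner.

Run:
```python
from tip import *
movep(W2(-60,Y,240),qdown(1))
move_linear(W2(-58,Y,70),speed=250)
move_linear(W2(-52,Y,27),speed=100)
hold(.1);o=get_obs();print(o["clock"],topad(o["tcp_pos"]),o["force"])
s7=np.load("scene7.npz")["frame"]; t=s7[225:250,395:425]
def shift(tag):
    c=capture("scene");f=c["frame"];np.savez(f"scene_{tag}.npz",**c)
    U=lambda a:cv2.resize(a,None,fx=8,fy=8,interpolation=cv2.INTER_CUBIC)
    m=cv2.matchTemplate(U(f[215:260,385:435]),U(t),cv2.TM_CCOEFF_NORMED);_,v,_,l=cv2.minMaxLoc(m)
    print(tag,"corner shift px",l[0]/8-10,l[1]/8-10,"score",round(v,3))
    cv2.imwrite(f"pics/scene_{tag}.png",cv2.resize(f[190:290,300:430],None,fx=6,fy=6,interpolation=cv2.INTER_CUBIC))
shift("b0")
for x in(-36,-30,-27,-24.5):
    move_linear(W2(x,Y,27),speed=15,contact_N=12)
    o=get_obs();print(x,o["clock"],topad(o["tcp_pos"]).round(1),"Fx",(o["force"]@ex).round(1),o["force"][2].round(1)); shift(f"b{-x:.0f}")
```

```text
37.8917 [-52.51361932 -12.14200677  27.97638407] [ 0.99575404 -0.25902809  0.25203484]
b0 corner shift px 0.0 0.0 score 0.999
-36 39.1583 [-36.1 -12.9  27. ] Fx -0.5 0.2
b36 corner shift px 0.0 0.0 score 0.999
-30 39.7583 [-30.1 -13.   27. ] Fx -0.6 0.4
b30 corner shift px 0.0 0.375 score 0.998
-27 40.1583 [-27.1 -12.8  27.1] Fx -3.3 0.5
b27 corner shift px 0.25 -0.5 score 0.993
-24.5 40.525 [-24.4 -12.8  27.1] Fx -2.9 0.0
b24 corner shift px 0.5 -1.25 score 0.982
```

View pics/scene_b24.png

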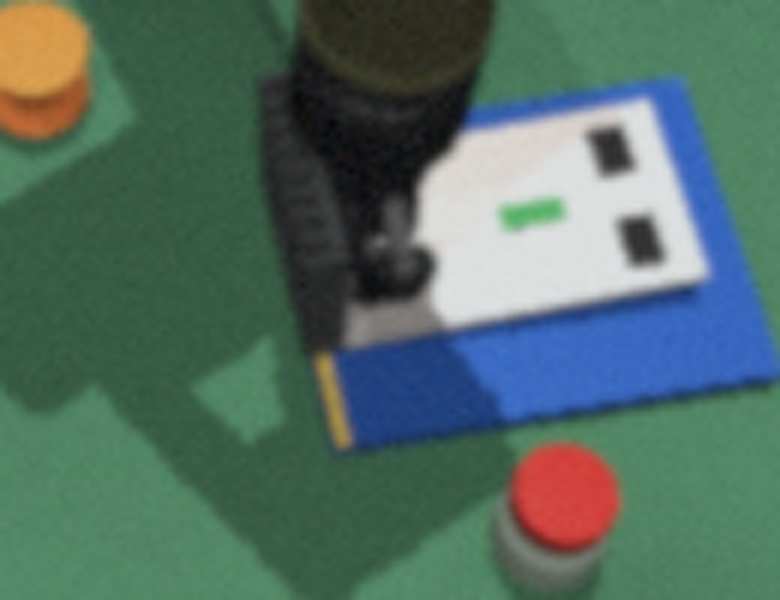

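The shadow under the crown edge at (700,290) shows the crown lifting slightly: the finger linkage bears high on the foot and tilts it rather than sliding it. I'll ease back slowly so it settles, then push low with the tips leading (tilted tool).

```bash
cat > sh.py <<'E'
from tip import *
s7=np.load("scene7.npz")["frame"]; t=s7[225:250,395:425]
def shift(tag):
    c=capture("scene");f=c["frame"];np.savez(f"scene_{tag}.npz",**c)
    U=lambda a:cv2.resize(a,None,fx=8,fy=8,interpolation=cv2.INTER_CUBIC)
    m=cv2.matchTemplate(U(f[215:260,385:435]),U(t),cv2.TM_CCOEFF_NORMED);_,v,_,l=cv2.minMaxLoc(m)
    print(tag,"corner shift px",l[0]/8-10,l[1]/8-10,"score",round(v,3))
    cv2.imwrite(f"pics/scene_{tag}.png",cv2.resize(f[190:290,300:430],None,fx=6,fy=6,interpolation=cv2.INTER_CUBIC))
def qt(deg):
    a=np.radians(deg); return quat(np.sin(a)*ex-np.cos(a)*ez,ey)
E
python3 - <<'E'
from sh import *
move_linear(W2(-32,Y,27),speed=5)
shift("c0")
move_linear(W2(-45,Y,27),speed=60)
move_linear(W2(-48,Y,32),qt(28),speed=50)
print(get_obs()["clock"],topad(get_obs()["tcp_pos"]).round(1))
move_linear(W2(-36,Y,27),speed=40); shift("c1")
for x in(-28,-24):
    r=move_linear(W2(x,Y,27),speed=12,contact_N=12)
    o=get_obs();print(x,r,o["clock"],topad(o["tcp_pos"]).round(1),"Fx",(o["force"]@ex).round(1),o["force"][2].round(1)); shift(f"c{-x:.0f}")
E
```

```text
c0 corner shift px 0.0 0.375 score 0.998
43.3167 [-47.8 -13.5  31.5]
c1 corner shift px 0.0 0.625 score 0.931
-28 False 44.6583 [-28.1 -13.   27. ] Fx 0.5 -0.2
c28 corner shift px -0.125 0.625 score 0.935
-24 False 45.1917 [-23.9 -13.   27. ] Fx -0.2 -0.1
c24 corner shift px 0.0 0.5 score 0.93
```

View pics/scene_c24.png

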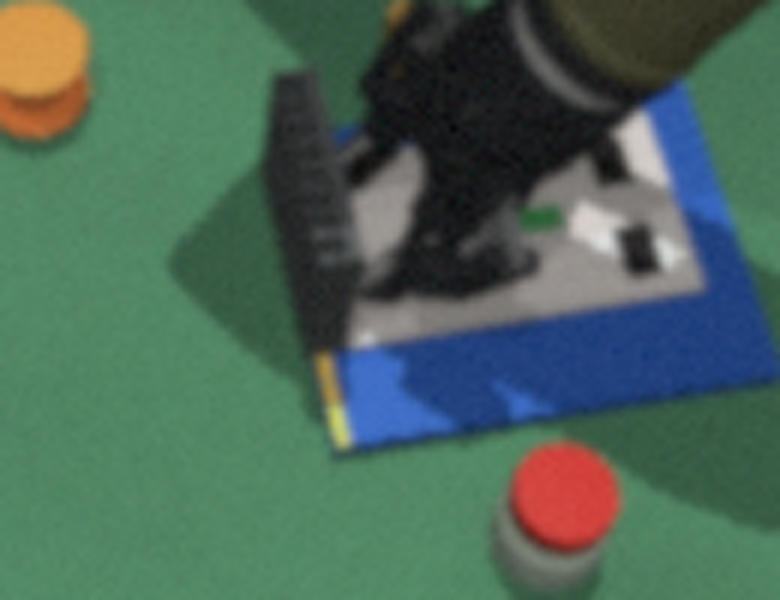

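It has settled flat again, and the tips are not yet touching the foot. I'll advance in small steps.

Run:
```python
from sh import *
for x in(-21,-18,-15.5):
    r=move_linear(W2(x,Y,27),speed=12,contact_N=12)
    o=get_obs();print(x,r,o["clock"],topad(o["tcp_pos"]).round(1),"Fx",(o["force"]@ex).round(1),o["force"][2].round(1)); shift(f"d{-x:.0f}")
```

```text
-21 False 45.6417 [-20.9 -13.   27. ] Fx -0.1 0.7
d21 corner shift px 0.0 0.5 score 0.926
-18 False 46.0917 [-18.8 -12.7  27. ] Fx -3.3 -0.5
d18 corner shift px -0.25 0.5 score 0.921
-15.5 False 46.5 [-15.2 -12.9  27. ] Fx -1.9 -0.4
d16 corner shift px -1.5 0.75 score 0.919
```

View pics/scene_d16.png

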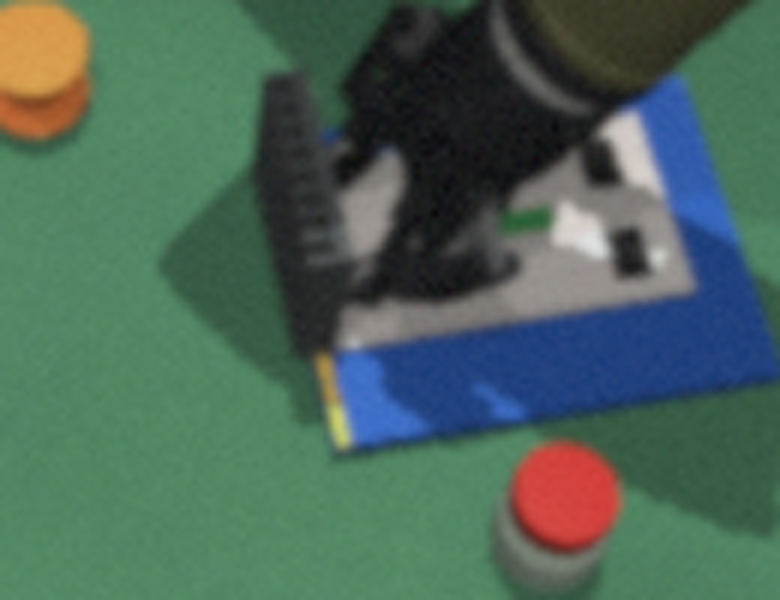

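It is sliding flat: the crown corner moved from (707,285) to (694,290), about 4 mm. One more 2 mm, then withdraw and check.

Run:
```python
from sh import *
r=move_linear(W2(-13.5,Y,27),speed=10,contact_N=12)
o=get_obs();print(r,topad(o["tcp_pos"]).round(1),(o["force"]@ex).round(1))
move_linear(W2(-30,Y,35),speed=60)
a=np.radians(28);p=W2(-30,Y,35)
move_linear(p-(np.sin(a)*ex-np.cos(a)*ez)*150,speed=250)
movep(W2(120,-60,330),qdown(1))
for n in("scene","top","wrist"):
    c=capture(n);np.savez(f"{n}8.npz",**c)
    r=dict(scene=(190,290,300,430),top=(110,210,250,380),wrist=(0,400,0,640))[n]
    k=1 if n=="wrist" else 6
    cv2.imwrite(f"pics/{n}8.png",cv2.resize(c["frame"][r[0]:r[1],r[2]:r[3]],None,fx=k,fy=k,interpolation=cv2.INTER_CUBIC))
    if n=="scene": cv2.imwrite("pics/scene8full.png",c["frame"])
W=cloud(np.load("wrist8.npz")).reshape(-1,3);P=(W-O)@np.stack([ex,ey,ez],1)
q=P[(P[:,2]>100)&(P[:,2]<130)&(abs(P[:,0])<60)&(abs(P[:,1]+13)<60)]
print("foot top x",np.percentile(q[:,0],[1,50,99]) if len(q) else 0)
print(get_obs()["clock"])
```

```text
False [-13.3 -13.   27. ] -2.5
foot top x [-7.29843209 -0.69146097 12.33154789]
49.3583
```

View pics/scene8.png

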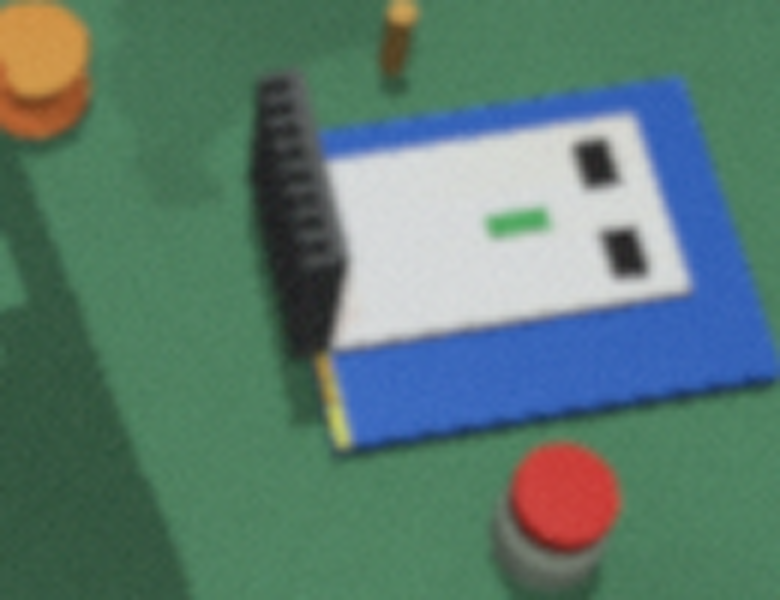

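View pics/top8.png

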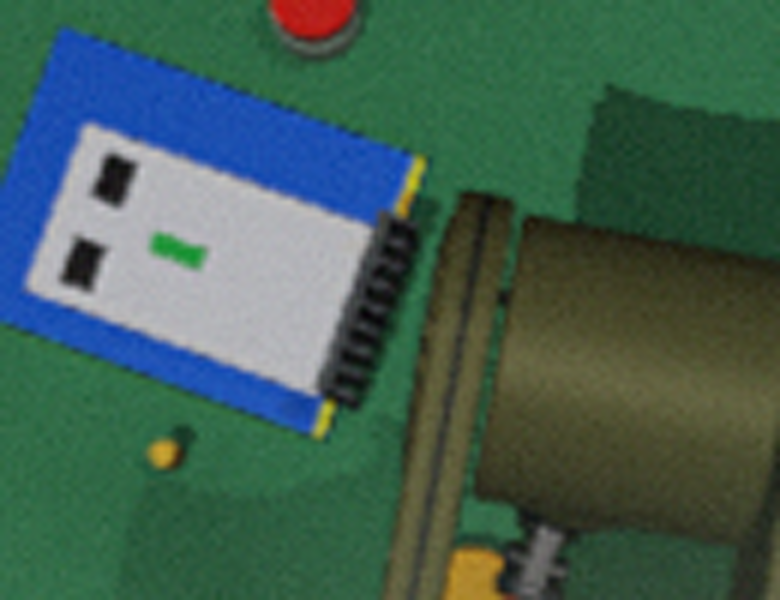

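View pics/scene8full.png

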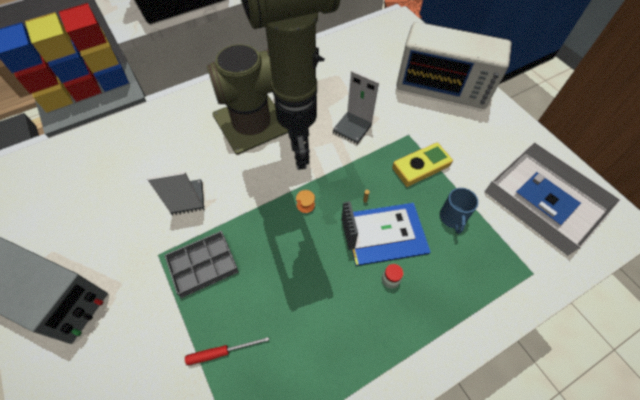

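Run:
```python
from h import *
s=np.load("scene8.npz");c=np.load("top8.npz")
S=lambda x,y,z: topad(world(s,(x+.5)/6-.5+300,(y+.5)/6-.5+190,z)).round(1)
T=lambda x,y,z: topad(world(c,(x+.5)/6-.5+250,(y+.5)/6-.5+110,z)).round(1)
print(S(637,112,21),S(692,290,21),T(87,123,21),T(25,290,21))
from station import *
job_done(); print(get_obs()["clock"])
```

```text
[-178.  -61.   18.] [-175.6   34.5   18. ] [-175.6   34.    18. ] [-175.7  -61.3   18. ]
the job is handed in; nothing more can be done
the job is handed in; nothing more can be done
```

The bracket lies flat on its back on the pad, with the finned foot standing up at the stop edge. I handed the job in at about 49 s of the 64 s allowed, with the arm clear.

**What I did**
- **Slide:** I pushed the bracket to the stop with two fingers on the end of the foot. A second press confirmed the heel was seated.
- **Tip:** I tipped it with the open fingers inside the L, one finger driving the panel's inner face and the other braking the foot. Past balance at about 46° the brake finger carried it down to 90° with no drop. No finger was commanded to the back of the panel.

**Last checks**
- **Position:** the crown is at about x −176 to −178 and the foot spans x −7 to +12, against −178 and +12 nominal.
- **Squareness:** the top view gives about 0° and the scene view about 1.4°. They disagree, within how closely I can read pixels.
- **Flatness:** the panel read 89.9° at landing, and no shadow gap showed in the last pictures.
- **Bystanders:** they look unmoved in the final view. I did not measure them.

**What did not go cleanly**
- **Heel slip:** the heel slid out to about +21 while tipping, so I had to nudge the bracket back toward the pad.
- **Overshoot:** that nudge went too far, to about +5.5.
- **Brief crown lift:** my first push back bore too high and lifted the crown a few millimetres. I lowered it slowly, then slid the bracket into place with a low, tilted push.

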